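Move the hand stamps to the other rack in reverse order

ROBOT

A 6-joint arm with a two-finger parallel gripper is mounted at the origin on the work surface. World frame = base frame: x ahead of the robot, y to its left, z up, the work surface at z = 0. Lengths are in m, angles in degrees, forces in N, time in s.
With the tool pointing down it reaches from about 0.4 to 0.825 m from the base axis. Payload 7 kg.
Tool frame: the origin (TCP) lies at the centre of the arm's flange, where the gripper is bolted on; the fingertips stand 178 mm ahead of it and the grasp point (between the pads) lies 159 mm ahead of it (tip_reach is the distance from the TCP to the fingertips, in m); z points along the fingers, y is the line along which they close (so a half turn about z gives the same grasp; the last joint's range is limited). The gripper opens to 88 mm and grips with 3 to 60 N. Pads are 19 mm wide; open, the fingers measure 130 mm over their backs; the gripper's body (78 mm by 193 mm) begins 47 mm behind the grasp point.
Start: joints at [-58.207, 20.546, 0.682, 0, -70.136, -16.507], TCP at [0.178, -0.651, 0.405] pointing down, gripper open.
Joint ranges: [-176.03, 176.03], [-82.01, 121.73], [-58.28, 71.71], [-173.87, 95.51], [-174.79, -0.11], [-173.66, 173.66]. Speed limits (degrees/s): [136.94, 136.94, 172.46, 180, 180, 180].

INTERFACE

Orientations are given as [roll, pitch, yaw] about the fixed x, y, z axes, in that order (R = Rz(yaw) Ry(pitch) Rx(roll)).
In Python, from plant import * gives the robot as it stands.
- The arm moves only by the shell command python3 -m handwheel 'ROWS'. ROWS is JSON, a list of rows, each a list of 7 numbers: the opening, from -1 (shut) to 1 (fully open), then the shift along the tool's x, y, z as a fraction of full scale, then the turn, a rotation vector about the tool's x, y, z as a fraction of full scale. A call has 1 to 5 rows; each row shifts and turns the commanded pose from where the row before left it, along the tool's axes as they then stand; what a row does not reach is not made up. Full scale, the value 1, is 0.025 m for a shift and 6 degrees for a turn. A row lasts 1/8 s, in which the tool goes at most 62.5 mm and 10.7 degrees, less where a joint would pass 70% of its speed; a pose out of reach is approached as far as the arm can. A call with a number of a shift or a turn outside -1 to 1 is refused whole. A call with a gripper value outside its range is refused whole. The fingers move at their own pace and stop on an object; the grip force is fixed at half the most. Time passes only in rows, so rows that do not move let the fingers close. It gives the time, the measured TCP pose, the force, the opening and the grip force at its end, in the units of the state.
- get_obs(): the state, without advancing time (a new reading comes with each control period).
- snapshot(name): name is "scene" or "top"; returns a dict with "color" (400x640x3 uint8, red, green, blue), "fx", "fy", "cx", "cy" (pixels), "R" (3x3) and "t" (3): a world point X has camera coordinates R X + t. Camera axes: x right, y down, z forward; pixel columns grow to the right and rows downward; lengths in m; the calibration is good to about 2 mm. A picture is of the moment at which its call begins. There is no depth.
- close_job(): hands the job in; it is judged then, once.
The state is a dict: "clock": time; "joint_pos": joint angles; "qvel": joint speeds; "tau": joint torques, N m; "tool_pos": TCP position; "orientation": TCP orientation; "force": force on the tool from outside, world axes, zero at the start; "moment": the same for the moment, N m; "opening": finger opening in m; "gripper_force": force on a finger pad.
Only numpy, scipy, OpenCV 4.12 (cv2) and the standard library are available. Lean on these libraries where they do the work, as an engineer would, in place of code of your own. Each camera call takes 0.05 s, during which the arm holds its last target. There are 200 camera calls.

TASK

For the second pass the four hand stamps are used in reverse order: move them from the wooden rack to the grey rack, one to a well, so that the stamp that stood next to the white end block of the wooden rack ends in the well farthest from the grey rack's white block, the next one in the next well, and so on to the last, which ends next to the white block. The coloured pads in the wooden rack show where each stamp stood at the start. Keep every stamp upright and set it down gently on the floor of its well; let none drop or tip over.

Things in the scene. Friction and masses are not known exactly. Their poses are not given: they have to be found in the camera images.
- rack_wood: Dark wooden rack where the stamps stand at the start: 62 mm wide (x), 230 long (y), four wells 50 x 50 mm inside, centred at x = 0, y = +84, +28, -28, -84 mm; floors 8 mm, tops of the 6 mm walls 20 mm above the underside. White block 14 mm thick, 32 high on its +y end, next to the +84 well. Origin: centre of the underside (block not counted), z up. Fixed.
- rack_grey: Grey metal rack, empty at the start, same shape as the wooden one: 62 mm wide (x), 230 long (y), four wells 50 x 50 mm inside, centred at x = 0, y = +84, +28, -28, -84 mm; floors 8 mm, tops of the 6 mm walls 20 mm above the underside. White block 14 mm thick, 32 high on its +y end, next to the +84 well. Origin: centre of the underside (block not counted), z up. Fixed.
- stamp_red: Loose upright hand stamp, red handle, 120 g, round about z: brass foot 32 mm diameter, 12 high; brass neck 14 diameter up to 28 mm; handle 22 diameter from 28 to 74 mm; rounded knob 25 diameter on top; 85 mm high. Origin: centre of the foot's underside, z up. Starts on the red pad, near its centre.
- stamp_yellow: Loose upright hand stamp, yellow handle, 120 g, round about z: brass foot 32 mm diameter, 12 high; brass neck 14 diameter up to 28 mm; handle 22 diameter from 28 to 74 mm; rounded knob 25 diameter on top; 85 mm high. Origin: centre of the foot's underside, z up. Starts on the yellow pad, near its centre.
- stamp_green: Loose upright hand stamp, green handle, 120 g, round about z: brass foot 32 mm diameter, 12 high; brass neck 14 diameter up to 28 mm; handle 22 diameter from 28 to 74 mm; rounded knob 25 diameter on top; 85 mm high. Origin: centre of the foot's underside, z up. Starts on the green pad, near its centre.
- stamp_blue: Loose upright hand stamp, blue handle, 120 g, round about z: brass foot 32 mm diameter, 12 high; brass neck 14 diameter up to 28 mm; handle 22 diameter from 28 to 74 mm; rounded knob 25 diameter on top; 85 mm high. Origin: centre of the foot's underside, z up. Starts on the blue pad, near its centre.
- pad_red: Flat red pad, 48 x 48 x 2 mm, fixed on the floor of one well of the wooden rack, marks where the red stamp stood at the start; it stays there. Origin: centre of its underside, at the well's centre, z up; its top is 10 mm above the rack's underside.
- pad_yellow: Flat yellow pad, 48 x 48 x 2 mm, fixed on the floor of one well of the wooden rack, marks where the yellow stamp stood at the start; it stays there. Origin: centre of its underside, at the well's centre, z up; its top is 10 mm above the rack's underside.
- pad_green: Flat green pad, 48 x 48 x 2 mm, fixed on the floor of one well of the wooden rack, marks where the green stamp stood at the start; it stays there. Origin: centre of its underside, at the well's centre, z up; its top is 10 mm above the rack's underside.
- pad_blue: Flat blue pad, 48 x 48 x 2 mm, fixed on the floor of one well of the wooden rack, marks where the blue stamp stood at the start; it stays there. Origin: centre of its underside, at the well's centre, z up; its top is 10 mm above the rack's underside.

How it is judged (in metres and radians):
At the end, for the whole second after the job is handed in: Each stamp stands in the grey rack in the well mirroring its pad's (counted from the white blocks: 1st to 4th, 2nd to 3rd, 3rd to 2nd, 4th to 1st), within 14 mm of the well's centre along each rack axis, foot within 4 mm of the well floor, upright within 0.12 rad, released, at rest (((y of pad_red in the frame of rack_wood between 0.064 and 0.104 m and y of stamp_red in the frame of rack_grey between -0.098 and -0.07 m) or (y of pad_red in the frame of rack_wood between 0.008 and 0.048 m and y of stamp_red in the frame of rack_grey between -0.042 and -0.014 m) or (y of pad_red in the frame of rack_wood between -0.048 and -0.008 m and y of stamp_red in the frame of rack_grey between 0.014 and 0.042 m) or (y of pad_red in the frame of rack_wood between -0.104 and -0.064 m and y of stamp_red in the frame of rack_grey between 0.07 and 0.098 m)) and x of stamp_red in the frame of rack_grey between -0.014 and 0.014 m and z of stamp_red in the frame of rack_grey between 0.004 and 0.012 m and angle between each of stamp_red, stamp_yellow, stamp_green, stamp_blue's own z axis and vertical below 0.12 rad and linear speed of each of stamp_red, stamp_yellow, stamp_green, stamp_blue below 0.02 m/s and angular speed of each of stamp_red, stamp_yellow, stamp_green, stamp_blue below 0.2 rad/s and ((y of pad_yellow in the frame of rack_wood between 0.064 and 0.104 m and y of stamp_yellow in the frame of rack_grey between -0.098 and -0.07 m) or (y of pad_yellow in the frame of rack_wood between 0.008 and 0.048 m and y of stamp_yellow in the frame of rack_grey between -0.042 and -0.014 m) or (y of pad_yellow in the frame of rack_wood between -0.048 and -0.008 m and y of stamp_yellow in the frame of rack_grey between 0.014 and 0.042 m) or (y of pad_yellow in the frame of rack_wood between -0.104 and -0.064 m and y of stamp_yellow in the frame of rack_grey between 0.07 and 0.098 m)) and x of stamp_yellow in the frame of rack_grey between -0.014 and 0.014 m and z of stamp_yellow in the frame of rack_grey between 0.004 and 0.012 m and ((y of pad_green in the frame of rack_wood between 0.064 and 0.104 m and y of stamp_green in the frame of rack_grey between -0.098 and -0.07 m) or (y of pad_green in the frame of rack_wood between 0.008 and 0.048 m and y of stamp_green in the frame of rack_grey between -0.042 and -0.014 m) or (y of pad_green in the frame of rack_wood between -0.048 and -0.008 m and y of stamp_green in the frame of rack_grey between 0.014 and 0.042 m) or (y of pad_green in the frame of rack_wood between -0.104 and -0.064 m and y of stamp_green in the frame of rack_grey between 0.07 and 0.098 m)) and x of stamp_green in the frame of rack_grey between -0.014 and 0.014 m and z of stamp_green in the frame of rack_grey between 0.004 and 0.012 m and ((y of pad_blue in the frame of rack_wood between 0.064 and 0.104 m and y of stamp_blue in the frame of rack_grey between -0.098 and -0.07 m) or (y of pad_blue in the frame of rack_wood between 0.008 and 0.048 m and y of stamp_blue in the frame of rack_grey between -0.042 and -0.014 m) or (y of pad_blue in the frame of rack_wood between -0.048 and -0.008 m and y of stamp_blue in the frame of rack_grey between 0.014 and 0.042 m) or (y of pad_blue in the frame of rack_wood between -0.104 and -0.064 m and y of stamp_blue in the frame of rack_grey between 0.07 and 0.098 m)) and x of stamp_blue in the frame of rack_grey between -0.014 and 0.014 m and z of stamp_blue in the frame of rack_grey between 0.004 and 0.012 m); the robot touches nothing.
It fails at once if a stamp is tipped over (leans by more than 0.7 rad) (angle between any of stamp_red, stamp_yellow, stamp_green, stamp_blue's own z axis and vertical above 0.7 rad).
It fails at once if a stamp is dropped or thrown (moves faster than 1 m/s, about a 5 cm fall, while not gripped) ((linear speed of stamp_red above 1 m/s and contact force between stamp_red and the fingers below 0.05 N) or (linear speed of stamp_yellow above 1 m/s and contact force between stamp_yellow and the fingers below 0.05 N) or (linear speed of stamp_green above 1 m/s and contact force between stamp_green and the fingers below 0.05 N) or (linear speed of stamp_blue above 1 m/s and contact force between stamp_blue and the fingers below 0.05 N)).
It also fails if it takes over 102 s, if anything falls off the work surface, if the arm or the gripper's body presses on something with over 40 N, if the wrist force passes 120 N, or if a joint passes its speed limit or range.

## Working session

There is one attempt and no reset: what is moved stays moved. The work goes in short steps, Python scripts to look and compute and a shell command to move; the robot and the scene stay as the last step left them, time stands still between calls to the robot, and variables do not carry over. Pictures are saved under pics/ and viewed, at most 14 in all, crops included, and the job is handed in when it is done.

```bash
mkdir -p pics; ls
python3 - <<'E'
from plant import *
import cv2
print(get_obs())
for n in("scene","top"):
    s=snapshot(n); cv2.imwrite(f"pics/{n}0.png",s["color"][:,:,::-1]); print(n,s["fx"],s["fy"],s["cx"],s["cy"],s["R"],s["t"])
E
```

```text
pics
{'clock': 0.0, 'joint_pos': array([-5.82053155e+01,  2.05926920e+01,  6.31639534e-01, -1.99272610e-02,
       -7.01351890e+01, -1.65069218e+01]), 'qvel': array([ 0.00502033,  0.03613793,  0.02706833, -0.0344193 , -0.05817631,
        0.01807322]), 'tau': array([-1.43106317e-03, -5.82722855e+01,  2.93056816e+01,  6.99755833e+00,
        6.80639219e-03, -8.02030740e-05]), 'tool_pos': array([ 0.17791917, -0.65092141,  0.40369263]), 'orientation': array([ 1.79902402e+02, -9.38730588e-03, -1.64719016e+02]), 'force': array([-0.22232025,  0.3405296 , -0.17872844]), 'moment': array([-1.65778368e-02, -7.39879853e-03, -6.13361878e-05]), 'gripper_force': 0.0, 'opening': 0.08737964000291218}
scene 387.42789665772176 387.42789665772176 319.48988250768576 192.85896951868608 [[-0.83206252  0.55444812 -0.01610118]
 [ 0.46974488  0.68891718 -0.55202614]
 [-0.29497747 -0.46688371 -0.83367133]] [ 0.4292142  -0.2298885   0.98872756]
top 477.5271903496891 477.5271903496891 320.4513277908218 201.8132618523678 [[ 0.04424978 -0.99901287 -0.00390363]
 [-0.97093755 -0.04208561 -0.23560362]
 [ 0.23520676  0.01421559 -0.97184139]] [-0.0177218   0.5556973   0.77085244]
```

View pics/scene0.png

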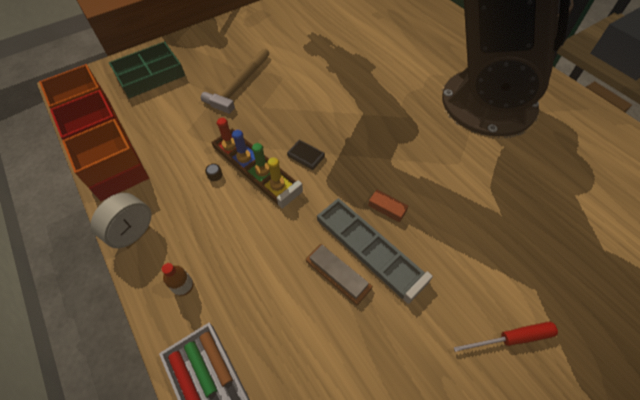

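View pics/top0.png

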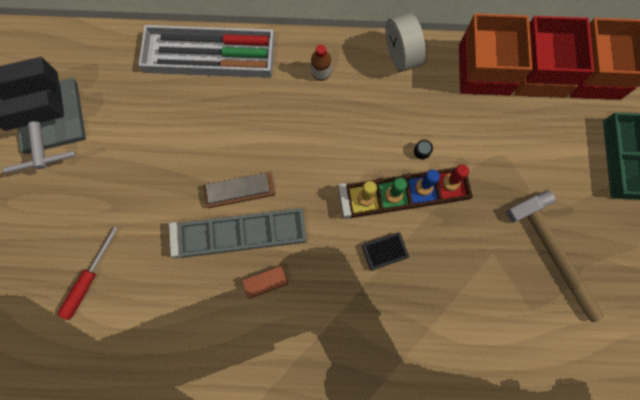

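The top picture shows the wooden rack at columns 340–470 near row 190, with its white block at the left. From the block the stamps run yellow (368,188), green (398,187), blue (431,180), red (460,175). The grey rack is at columns 170–305 near row 232, also with its block at the left. Next I enlarge both racks in both views.

Run:
```python
import cv2,numpy as np
t=cv2.imread("pics/top0.png");s=cv2.imread("pics/scene0.png")
def crop(im,x0,y0,x1,y1,k):
    c=cv2.resize(im[y0:y1,x0:x1],None,fx=k,fy=k,interpolation=cv2.INTER_CUBIC)
    for x in range(x0,x1,10): cv2.line(c,((x-x0)*k,0),((x-x0)*k,8 if x%50 else 20),(255,255,255),1)
    for y in range(y0,y1,10): cv2.line(c,(0,(y-y0)*k),(8 if y%50 else 20,(y-y0)*k),(255,255,255),1)
    return cv2.convertScaleAbs(c,alpha=1.5)
cv2.imwrite("pics/g.png",np.vstack([crop(t,160,200,310,260,5),]))
cv2.imwrite("pics/gs.png",crop(s,310,190,440,305,5))
cv2.imwrite("pics/w.png",crop(t,330,160,480,220,5))
cv2.imwrite("pics/ws.png",crop(s,200,110,310,210,6))
```

```text
(no output)
```

View pics/g.png

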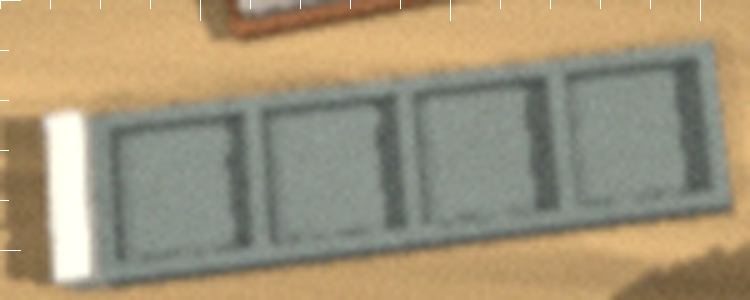

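View pics/gs.png

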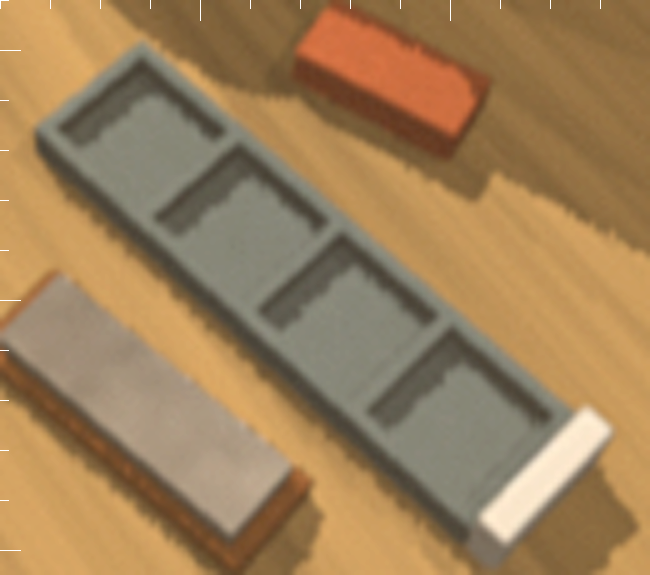

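View pics/w.png

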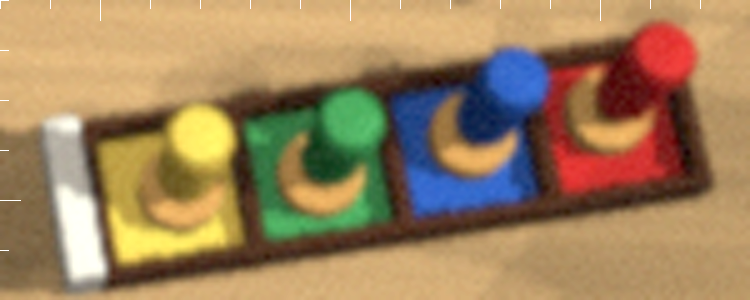

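View pics/ws.png

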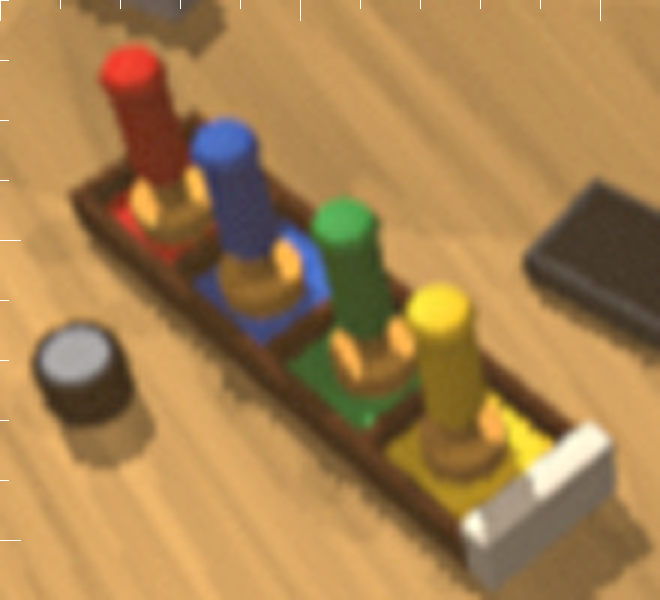

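The enlargements give the rack corners, the white block edges and the knob centres in both views. I fit the rack poses and triangulate the knobs.

```bash
cat > h.py <<'E'
from plant import *
import numpy as np,cv2
from scipy.optimize import least_squares
C={n:snapshot(n) for n in("top","scene")}
def proj(n,X):
    c=C[n];q=np.asarray(X)@c["R"].T+c["t"]
    return q[...,:2]/q[...,2:]*[c["fx"],c["fy"]]+[c["cx"],c["cy"]]
def w(p,X):
    c,s=np.cos(p[3]),np.sin(p[3]);X=np.asarray(X)
    return np.stack([c*X[...,0]-s*X[...,1]+p[0],s*X[...,0]+c*X[...,1]+p[1],X[...,2]+p[2]],-1)
def tri(a,b):
    return least_squares(lambda X:np.r_[proj("top",X)-a,proj("scene",X)-b],[.55,0,.05])
E
python3 - <<'E'
from h import *
E1=[(1,-.115,.02),(-1,-.115,.02)];B=[(1,.129,.032),(-1,.129,.032),(1,.115,.032),(-1,.115,.032)]
M=np.array(E1+B)*[.031,1,1]
d={"grey":([(302.4,208.4),(306.2,241.4),(169,222.6),(171.4,256.6),(176.4,222),(178.4,256.2)],
 [(317.6,216),(338.6,199),(410.6,299),(432.4,276),(405.6,293.4),(427.6,271)]),
"wood":([(467.6,166.4),(472.4,197.4),(338.6,184),(343.4,218),(345.6,183),(351,216.6)],
 [(212.5,142.8),(232.2,128.7),(281.3,200.8),(302,183.7),(277.5,196.7),(299.2,180.8)])}
P={}
for k,(a,b) in d.items():
    f=lambda p:np.r_[(proj("top",w(p,M))-a).ravel(),(proj("scene",w(p,M))-b).ravel()]
    r=least_squares(f,[.55,0,0,0],loss="soft_l1"); P[k]=r.x
    print(k,r.x.round(4),np.degrees(r.x[3]),f(r.x).round(1).tolist())
    for y in(.084,.028,-.028,-.084): print("  well",y,w(r.x,[0,y,.008]).round(4))
for n,a,b in[("yellow",(201,135),(440,310)),("green",(351,118),(345,222)),("blue",(515,78),(226,143)),("red",(663,53),(133,68))]:
    r=tri(np.array([330,160])+np.array(a)/5,np.array([200,110])+np.array(b)/6)
    print(n,r.x.round(4),"err px",r.fun.round(1))
print({n:(-C[n]["R"].T@C[n]["t"]).round(3) for n in C})
E
```

```text
grey [ 0.5028  0.1487 -0.0006  0.1671] 9.575611988495401 [-0.2, 0.4, -0.2, 0.5, -1.0, 1.0, -1.7, 1.0, -0.6, 0.7, -0.8, 0.4, -2.2, -0.2, -1.6, -0.9, -0.8, 0.3, -0.6, 0.1, -2.0, 0.3, -2.0, -0.2]
  well 0.084 [0.4888 0.2316 0.0074]
  well 0.028 [0.4981 0.1763 0.0074]
  well -0.028 [0.5075 0.1211 0.0074]
  well -0.084 [0.5168 0.0659 0.0074]
wood [ 5.928e-01 -1.555e-01 -2.000e-04  2.049e-01] 11.739379755510281 [-2.6, 0.6, 0.3, 1.1, -1.1, 1.3, -0.1, -0.1, -0.6, 1.2, -0.1, 0.1, -2.0, -0.3, -0.7, -0.5, -1.0, 0.4, -0.0, -0.3, -1.8, 0.5, -1.8, -1.2]
  well 0.084 [ 0.5757 -0.0733  0.0078]
  well 0.028 [ 0.5871 -0.1281  0.0078]
  well -0.028 [ 0.5985 -0.1829  0.0078]
  well -0.084 [ 0.6099 -0.2377  0.0078]
yellow [ 0.5774 -0.0762  0.094 ] err px [-0.7  0.8 -1.3 -0.3]
green [ 0.5854 -0.1272  0.0949] err px [-0.7  0.8 -1.2 -0.3]
blue [ 0.6024 -0.1835  0.0942] err px [-0.6  0.8 -1.1 -0.3]
red [ 0.6135 -0.2343  0.0947] err px [-0.5  0.7 -1.  -0.3]
{'top': array([ 0.359, -0.005,  0.88 ]), 'scene': array([0.757, 0.382, 0.704])}
```

The fit agrees with the text: both racks sit at z = 0 within 1 mm, and the knob tops are at about 94–95 mm, against an expected 95. The order from the block is yellow, green, blue, red. I turn the tool so the fingers close across the rack (yaw −78.3), and lower it to travel height.

```bash
R='[1,0,0,0.15,0,0,-1]'
cat > go.py <<'E'
import sys
from plant import *
import numpy as np
from scipy.spatial.transform import Rotation as Ro
# target TCP x y z yaw -> remaining shift in tool axes, in full-scale units
x,y,z,yaw=map(float,sys.argv[1:5]);o=get_obs()
A=Ro.from_euler("xyz",o["orientation"],degrees=True);B=Ro.from_euler("xyz",[180,0,yaw],degrees=True)
print("t",round(o["clock"],2),"pos",o["tool_pos"].round(4),"ori",o["orientation"].round(2),"open",round(o["opening"],4),"grip",round(o["gripper_force"],1),"F",o["force"].round(1),"q",o["joint_pos"].round(0))
print("shift",(A.inv().apply(np.array([x,y,z])-o["tool_pos"])/.025).round(2),"turn",((A.inv()*B).as_rotvec(degrees=True)/6).round(2))
E
python3 -m handwheel '[[1,0,0,0.15,0,0,-1],[1,0,0,0.15,0,0,-1],[1,0,0,0.15,0,0,-1],[1,0,0,0.15,0,0,-1],[1,0,0,0.15,0,0,-1]]'
python3 -m handwheel '[[1,0,0,0.15,0,0,-1],[1,0,0,0.15,0,0,-1],[1,0,0,0.15,0,0,-1],[1,0,0,0.15,0,0,-1],[1,0,0,0.15,0,0,-1]]' >/dev/null
python3 -m handwheel '[[1,0,0,0.15,0,0,-1],[1,0,0,0.15,0,0,-1],[1,0,0,0.15,0,0,-1],[1,0,0,0.1,0,0,-1],[1,0,0,0,0,0,-0.42]]' >/dev/null
python3 go.py .5774 -.0762 .348 -78.26
```

```text
clock: 0.82
tool_pos: [0.1779, -0.651, 0.3855]
orientation: [180.0, 0.0, -134.5]
force: [0.4, -0.2, 0.7]
opening: 0.0876
gripper_force: 0.0
t 2.08 pos [ 0.1779 -0.651   0.3528] ori [ 1.7999e+02  5.0000e-02 -7.8070e+01] open 0.0873 grip 0.0 F [-0.1 -0.1 -0.1] q [-58.  22.  -3.  -0. -64.  70.]
shift [-19.19 -20.39   0.21] turn [0.   0.01 0.03]
```

```bash
python3 -m handwheel '[[1,-0.5,-0.5,0,0,0,0],[1,-0.95,-1,0,0,0,0],[1,-0.95,-1,0,0,0,0],[1,-0.95,-1,0,0,0,0],[1,-0.95,-1,0,0,0,0]]' >/dev/null
python3 -m handwheel '[[1,-0.95,-1,0,0,0,0],[1,-0.95,-1,0,0,0,0],[1,-0.95,-1,0,0,0,0],[1,-0.95,-1,0,0,0,0],[1,-0.95,-1,0,0,0,0]]' >/dev/null
python3 -m handwheel '[[1,-0.95,-1,0,0,0,0],[1,-0.95,-1,0,0,0,0],[1,-0.95,-1,0,0,0,0],[1,-0.95,-1,0,0,0,0],[1,-0.95,-1,0,0,0,0]]' >/dev/null
python3 -m handwheel '[[1,-0.95,-1,0,0,0,0],[1,-0.95,-1,0,0,0,0],[1,-0.7,-0.7,0,0,0,0],[1,-0.4,-0.4,0,0,0,0],[1,0,0,0,0,0,0]]' 
python3 go.py .5774 -.0762 .348 -78.26
```

```text
clock: 4.58
tool_pos: [0.5228, -0.1492, 0.3534]
orientation: [180.0, 0.0, -78.1]
force: [-0.6, -1.3, 1.0]
opening: 0.0874
gripper_force: 0.0
t 4.58 pos [ 0.5228 -0.1492  0.3534] ori [179.99   0.   -78.14] open 0.0874 grip 0.0 F [-0.6 -1.3  1. ] q [  5.  11. -20.  -0. -59.   7.]
shift [-2.41 -2.74  0.21] turn [0.   0.   0.02]
```

```bash
python3 -m handwheel '[[1,-0.8,-0.9,0.07,0,0,0.02],[1,-0.8,-0.9,0.07,0,0,0],[1,-0.5,-0.6,0.07,0,0,0],[1,-0.31,-0.34,0,0,0,0],[1,0,0,0,0,0,0]]' >/dev/null
python3 go.py .5774 -.0762 .263 -78.26
python3 - <<'E'
from h import *
for n in C: cv2.imwrite(f"pics/{n}1.png",C[n]["color"][:,:,::-1])
im=C["scene"]["color"][50:250,150:350,::-1]; im2=C["top"]["color"][110:260,300:500,::-1]
cv2.imwrite("pics/c1.png",np.vstack([cv2.resize(im,None,fx=1.7,fy=1.7),cv2.resize(im2,None,fx=1.7,fy=1.7)]))
E
```

```text
t 5.2 pos [ 0.5776 -0.077   0.348 ] ori [179.97  -0.   -78.29] open 0.0875 grip 0.0 F [ 0.5  0.2 -0.9] q [ 12.  14. -16.   0. -60.   0.]
shift [-0.03 -0.    3.4 ] turn [ 0.   -0.   -0.01]
```

View pics/c1.png

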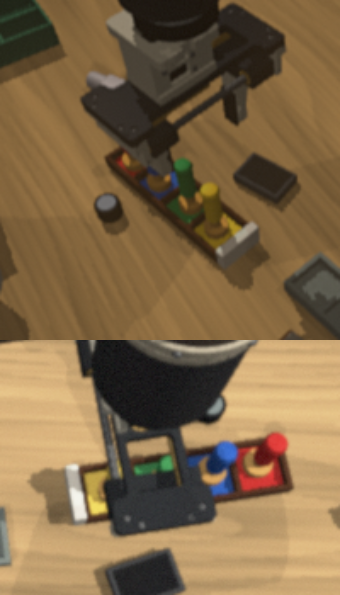

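The gripper hangs above the yellow stamp and straddles the rack. I lower it half way and check where the fingers stand.

```bash
python3 -m handwheel '[[1,0,0,0.7,0,0,0],[1,0,0,1,0,0,0],[1,0,0,1,0,0,0],[1,0,0,0.7,0,0,0],[1,0,0,0,0,0,0]]' >/dev/null
python3 go.py .5774 -.0762 .222 -78.26
python3 - <<'E'
from h import *
im=C["scene"]["color"][70:230,180:340,::-1]
cv2.imwrite("pics/c2.png",cv2.resize(im,None,fx=3.5,fy=3.5,interpolation=2))
print(proj("scene",[[.5774,-.0762,.094],[.5774,-.0762,.064],[.6205,-.067,.045],[.5343,-.085,.045]])-[180,70])
E
```

```text
t 5.92 pos [ 0.5767 -0.0777  0.2621] ori [ 1.7984e+02  1.0000e-02 -7.8360e+01] open 0.0875 grip 0.0 F [ 0.2 -0.4 -0.2] q [ 12.  19. -22.  -0. -49.   0.]
shift [-0.05 -0.05  1.6 ] turn [ 0.03  0.   -0.02]
[[ 92.04603733  91.36811106]
 [ 93.76183628 100.36566079]
 [ 78.93608397 118.29856318]
 [110.10146795  93.8920185 ]]
```

View pics/c2.png

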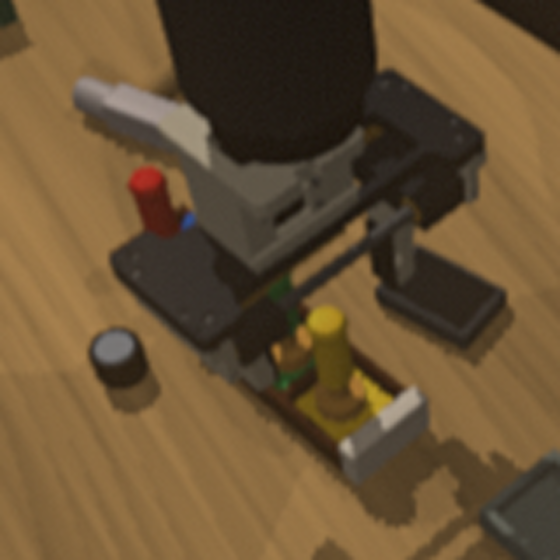

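The fingertip midpoint is near (330,332), against a predicted stamp axis of (324,329), so the tool is lined up with the yellow stamp. I lower the rest, close and feel the grip.

```bash
python3 -m handwheel '[[1,-0.05,-0.05,0.6,0,0,0],[1,0,0,0.6,0,0,0],[1,0,0,0.4,0,0,0],[1,0,0,0,0,0,0]]' >/dev/null
python3 -m handwheel '[[-1,0,0,0,0,0,0],[-1,0,0,0,0,0,0],[-1,0,0,0,0,0,0],[-1,0,0,0,0,0,0],[-1,0,0,0,0,0,0]]'
python3 -m handwheel '[[-1,0,0,0,0,0,0],[-1,0,0,0,0,0,0]]'
python3 go.py .5774 -.0762 .348 -78.26
```

```text
clock: 7.15
tool_pos: [0.5785, -0.0756, 0.2233]
orientation: [-180.0, -0.0, -78.3]
force: [0.1, -0.3, -0.4]
opening: 0.0432
gripper_force: 0.0
clock: 7.4
tool_pos: [0.5785, -0.0756, 0.2232]
orientation: [180.0, -0.0, -78.3]
force: [-1.0, -0.1, 1.1]
opening: 0.0234
gripper_force: 11.9
t 7.4 pos [ 0.5785 -0.0756  0.2232] ori [179.99  -0.   -78.31] open 0.0234 grip 11.9 F [-1.  -0.1  1.1] q [ 12.  22. -24.   0. -44.  -0.]
shift [ 0.02  0.05 -4.99] turn [ 0.   -0.   -0.01]
```

```bash
python3 -m handwheel '[[-1,0,0,0,0,0,0],[-1,0,0,0,0,0,0],[-1,0,0,-0.3,0,0,0],[-1,0,0,-0.6,0,0,0],[-1,0,0,-1,0,0,0]]' 
python3 -m handwheel '[[-1,0,0,-1,0,0,0.1],[-1,0,0,-1,0,0,0.1],[-1,0,0,-0.7,0,0,0.1],[-1,0,0,-0.4,0,0,0.05],[-1,0,0,0,0,0,0]]' >/dev/null
python3 go.py .5168 .0659 .348 -80.42
```

```text
clock: 8.02
tool_pos: [0.5783, -0.0756, 0.2714]
orientation: [179.9, 0.0, -78.3]
force: [-0.3, -1.3, -1.0]
opening: 0.0226
gripper_force: 30.0
t 8.65 pos [ 0.5785 -0.0756  0.3492] ori [-179.9     0.    -80.41] open 0.0226 grip 30.0 F [-0.1 -0.6 -1.7] q [ 12.  14. -16.   0. -60.  -2.]
shift [-5.99  1.49  0.04] turn [-0.02  0.    0.  ]
```

Held: the opening is 22.6 mm and the grip 30 N. I carry it to the farthest well.

```bash
python3 -m handwheel '[[-1,-0.5,0.12,0,0,0,0],[-1,-0.9,0.23,0,0,0,0],[-1,-0.9,0.23,0,0,0,0],[-1,-0.9,0.23,0,0,0,0],[-1,-0.9,0.23,0,0,0,0]]' >/dev/null
python3 -m handwheel '[[-1,-0.9,0.23,0,0,0,0],[-1,-0.6,0.14,0,0,0,0],[-1,-0.39,0.08,0,0,0,0],[-1,0,0,0,0,0,0]]' >/dev/null
python3 -m handwheel '[[-1,0,0,0.6,0,0,0],[-1,0,0,1,0,0,0],[-1,0,0,1,0,0,0],[-1,0,0,0.6,0,0,0],[-1,0,0,0,0,0,0]]' >/dev/null
python3 go.py .5168 .0659 .2215 -80.42
python3 - <<'E'
from h import *
a=C["scene"]["color"][130:310,260:440,::-1];b=C["top"]["color"][180:280,160:340,::-1]
cv2.imwrite("pics/c3.png",np.vstack([cv2.resize(a,None,fx=2.1,fy=2.1),cv2.resize(b,None,fx=2.1,fy=2.1)]))
E
```

```text
t 10.4 pos [0.5166 0.0654 0.2667] ori [ 1.7984e+02 -5.0000e-02 -8.0450e+01] open 0.0221 grip 30.0 F [ 0.9 -0.1 -1.5] q [ 29.  14. -29.  -0. -47. -19.]
shift [-0.02 -0.02  1.81] turn [ 0.03 -0.01 -0.01]
```

View pics/c3.png

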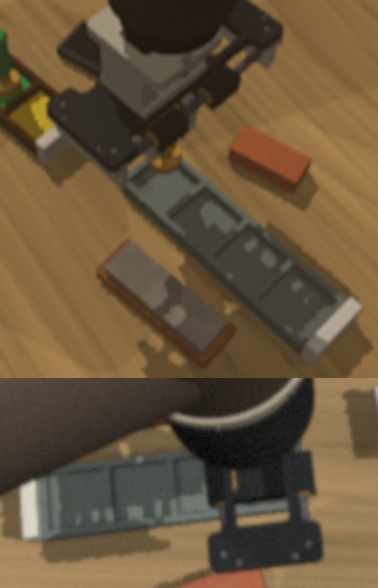

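The foot is at (168,160) and hovers over the end well, whose centre is near (163,180) on the floor. The offset upward matches the 45 mm of height left. I lower it, slowly at the end.

```bash
python3 -m handwheel '[[-1,0,0,0.6,0,0,0],[-1,0,0,0.6,0,0,0],[-1,0,0,0.35,0,0,0],[-1,0,0,0.15,0,0,0],[-1,0,0,0.07,0,0,0]]' 
python3 -m handwheel '[[-1,0,0,0.02,0,0,0],[-1,0,0,0,0,0,0]]'
python3 go.py .5168 .0659 .2215 -80.42
```

```text
clock: 11.12
tool_pos: [0.5169, 0.0659, 0.2237]
orientation: [180.0, -0.0, -80.4]
force: [0.3, 0.3, -1.3]
opening: 0.0219
gripper_force: 30.0
clock: 11.38
tool_pos: [0.5169, 0.0659, 0.2237]
orientation: [-180.0, 0.0, -80.4]
force: [0.0, -0.0, -1.5]
opening: 0.0219
gripper_force: 30.0
t 11.38 pos [0.5169 0.0659 0.2237] ori [-1.7997e+02  1.0000e-02 -8.0410e+01] open 0.0219 grip 30.0 F [ 0.  -0.  -1.5] q [ 29.  17. -32.   0. -41. -19.]
shift [0.   0.01 0.09] turn [-0.  0.  0.]
```

```bash
python3 -m handwheel '[[-1,0,0,0.04,0,0,0],[-1,0,0,0.04,0,0,0],[-1,0,0,0,0,0,0]]' 
python3 -m handwheel '[[-1,0,0,0.03,0,0,0],[-1,0,0,0,0,0,0]]'
```

```text
clock: 11.75
tool_pos: [0.5168, 0.0658, 0.2213]
orientation: [180.0, -0.0, -80.4]
force: [-0.5, 0.7, -1.3]
opening: 0.0222
gripper_force: 30.0
clock: 12.0
tool_pos: [0.517, 0.0659, 0.2211]
orientation: [-180.0, -0.0, -80.4]
force: [-1.4, 0.3, 4.0]
opening: 0.0222
gripper_force: 30.0
```

The force changed from −1.3 to +4 N, so the foot is on the floor. I open, rise and look at the result while heading for green.

```bash
python3 -m handwheel '[[1,0,0,0,0,0,0],[1,0,0,0,0,0,0],[1,0,0,0,0,0,0],[1,0,0,0,0,0,0],[1,0,0,0,0,0,0]]' 
python3 -m handwheel '[[1,0,0,-0.4,0,0,0],[1,0,0,-1,0,0,0],[1,0,0,-1,0,0,0],[1,0,0,-1,0,0,0],[1,0,0,-0.8,0,0,-0.36]]' 
python3 -m handwheel '[[1,0,0,-0.6,0,0,0],[1,0,0,0,0,0,0]]' >/dev/null
python3 go.py .5854 -.1272 .348 -78.26
```

```text
clock: 12.62
tool_pos: [0.5168, 0.0659, 0.2206]
orientation: [180.0, -0.0, -80.4]
force: [-0.3, -1.2, 0.4]
opening: 0.0665
gripper_force: 0.0
clock: 13.25
tool_pos: [0.5168, 0.0659, 0.3276]
orientation: [-179.9, 0.0, -78.2]
force: [1.1, -0.5, 0.1]
opening: 0.0876
gripper_force: 0.0
t 13.5 pos [0.517  0.066  0.3419] ori [-1.7986e+02  4.0000e-02 -7.8290e+01] open 0.0878 grip 0.0 F [ 0.5 -0.7  0. ] q [ 29.   9. -24.   0. -57. -17.]
shift [ 8.12 -1.11 -0.25] turn [-0.02  0.01 -0.01]
```

```bash
python3 -m handwheel '[[1,0.5,-0.07,-0.24,0,0,0],[1,0.95,-0.13,0,0,0,0],[1,0.95,-0.13,0,0,0,0],[1,0.95,-0.13,0,0,0,0],[1,0.95,-0.13,0,0,0,0]]' >/dev/null
python3 -m handwheel '[[1,0.95,-0.13,0,0,0,0],[1,0.95,-0.13,0,0,0,0],[1,0.95,-0.13,0,0,0,0],[1,0.6,-0.08,0,0,0,0],[1,0.37,-0.05,0,0,0,0]]' >/dev/null
python3 -m handwheel '[[1,0,0,0,0,0,0]]' >/dev/null
python3 go.py .5854 -.1272 .222 -78.26
python3 - <<'E'
from h import *
cv2.imwrite("pics/c4.png",np.vstack([cv2.resize(C[n]["color"][80:320,120:440,::-1],None,fx=1.2,fy=1.2) for n in C]))
E
```

```text
t 14.88 pos [ 0.5853 -0.1276  0.3463] ori [ 1.7997e+02  1.0000e-02 -7.8300e+01] open 0.0875 grip 0.0 F [-0.2  0.4 -0.7] q [  6.  16. -14.  -0. -60.   5.]
shift [-0.02 -0.01  4.97] turn [ 0.01  0.   -0.01]
```

View pics/c4.png

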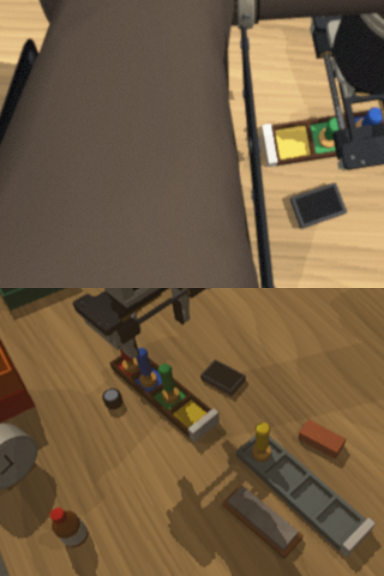

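Yellow stands upright in the end well of the grey rack. Next I take green the same way.

```bash
python3 -m handwheel '[[1,-0.02,-0.01,0.7,0,0,0],[1,0,0,1,0,0,0],[1,0,0,1,0,0,0],[1,0,0,1,0,0,0],[1,0,0,0.7,0,0,0]]' >/dev/null
python3 -m handwheel '[[1,0,0,0.4,0,0,0],[1,0,0,0.12,0,0,0],[1,0,0,0,0,0,0],[-1,0,0,0,0,0,0],[-1,0,0,0,0,0,0]]' 
python3 -m handwheel '[[-1,0,0,0,0,0,0],[-1,0,0,0,0,0,0],[-1,0,0,0,0,0,0],[-1,0,0,0,0,0,0],[-1,0,0,0,0,0,0]]'
python3 -m handwheel '[[-1,0,0,0,0,0,0],[-1,0,0,0,0,0,0]]'
```

```text
clock: 16.23
tool_pos: [0.5856, -0.1267, 0.2242]
orientation: [-179.9, -0.0, -78.3]
force: [0.0, 0.1, 0.8]
opening: 0.0726
gripper_force: 0.0
clock: 16.85
tool_pos: [0.5855, -0.1267, 0.2237]
orientation: [-180.0, -0.0, -78.3]
force: [0.5, -0.4, -0.1]
opening: 0.0234
gripper_force: 12.6
clock: 17.1
tool_pos: [0.5855, -0.1267, 0.2236]
orientation: [-180.0, 0.0, -78.3]
force: [0.3, -0.1, 0.4]
opening: 0.0222
gripper_force: 30.0
```

```bash
python3 -m handwheel '[[-1,0,0,-0.3,0,0,0],[-1,0,0,-0.7,0,0,0],[-1,0,0,-1,0,0,0],[-1,0,0,-1,0,0,0.1],[-1,0,0,-1,0,0,0.1]]' 
python3 -m handwheel '[[-1,0,0,-0.7,0,0,0.1],[-1,0,0,-0.3,0,0,0.06],[-1,0,0,0,0,0,0]]' >/dev/null
python3 go.py .5075 .1211 .348 -80.42
```

```text
clock: 17.73
tool_pos: [0.5853, -0.1267, 0.3259]
orientation: [-179.9, -0.0, -79.5]
force: [0.4, 0.1, -1.4]
opening: 0.0222
gripper_force: 30.0
t 18.1 pos [ 0.5854 -0.1266  0.3489] ori [-1.7997e+02  1.0000e-02 -8.0420e+01] open 0.0222 grip 30.0 F [-0.2 -0.1 -1.3] q [  6.  16. -14.  -0. -60.   3.]
shift [-10.29   1.42   0.04] turn [-0.01  0.   -0.  ]
```

```bash
python3 -m handwheel '[[-1,-0.5,0.07,0,0,0,0],[-1,-0.95,0.13,0,0,0,0],[-1,-0.95,0.13,0,0,0,0],[-1,-0.95,0.13,0,0,0,0],[-1,-0.95,0.13,0,0,0,0]]' >/dev/null
python3 -m handwheel '[[-1,-0.95,0.13,0,0,0,0],[-1,-0.95,0.13,0,0,0,0],[-1,-0.95,0.13,0,0,0,0],[-1,-0.95,0.13,0,0,0,0],[-1,-0.95,0.13,0,0,0,0]]' >/dev/null
python3 -m handwheel '[[-1,-0.75,0.11,0,0,0,0],[-1,-0.49,0.07,0,0,0,0],[-1,0,0,0,0,0,0],[-1,0,0,0,0,0,0]]' >/dev/null
python3 go.py .5075 .1211 .2235 -80.42
```

```text
t 19.85 pos [0.5076 0.1209 0.3484] ori [ 1.7997e+02 -1.0000e-02 -8.0410e+01] open 0.0219 grip 30.0 F [ 0.6 -0.5 -0.3] q [ 35.   9. -23.   0. -58. -25.]
shift [-0.01 -0.    5.  ] turn [ 0. -0.  0.]
```

```bash
python3 -m handwheel '[[-1,0,0,0.6,0,0,0],[-1,0,0,1,0,0,0],[-1,0,0,1,0,0,0],[-1,0,0,0.8,0,0,0],[-1,0,0,0.6,0,0,0]]' >/dev/null
python3 -m handwheel '[[-1,0,0,0.4,0,0,0],[-1,0,0,0.2,0,0,0],[-1,0,0,0.1,0,0,0],[-1,0,0,0,0,0,0]]' >/dev/null
python3 go.py .5075 .1211 .2215 -80.42
```

```text
t 20.98 pos [0.5077 0.1212 0.2315] ori [-1.7997e+02  1.0000e-02 -8.0410e+01] open 0.022 grip 30.0 F [ 0.5 -0.  -1. ] q [ 35.  17. -31.   0. -42. -25.]
shift [0.   0.01 0.4 ] turn [-0.01  0.    0.  ]
```

```bash
python3 -m handwheel '[[-1,0,0,0.2,0,0,0],[-1,0,0,0.1,0,0,0],[-1,0,0,0.05,0,0,0],[-1,0,0,0.03,0,0,0],[-1,0,0,0,0,0,0]]'
python3 -m handwheel '[[-1,0,0,0.03,0,0,0],[-1,0,0,0,0,0,0]]'
```

```text
clock: 21.6
tool_pos: [0.5076, 0.1211, 0.2217]
orientation: [-180.0, -0.0, -80.4]
force: [-0.3, 0.0, -2.2]
opening: 0.0221
gripper_force: 30.0
clock: 21.85
tool_pos: [0.5078, 0.1211, 0.2215]
orientation: [-180.0, -0.0, -80.4]
force: [-1.0, -1.2, 4.6]
opening: 0.022
gripper_force: 30.0
```

Green is on the floor (+4.6 N). I release it and go to blue.

```bash
python3 -m handwheel '[[1,0,0,0,0,0,0],[1,0,0,0,0,0,0],[1,0,0,0,0,0,0],[1,0,0,0,0,0,0],[1,0,0,0,0,0,0]]' 
python3 -m handwheel '[[1,0,0,-0.4,0,0,0],[1,0,0,-1,0,0,0],[1,0,0,-1,0,0,0],[1,0,0,-1,0,0,0],[1,0,0,-1,0,0,-0.36]]' >/dev/null
python3 -m handwheel '[[1,0,0,-0.6,0,0,0],[1,0,0,0,0,0,0]]' >/dev/null
python3 go.py .6024 -.1835 .348 -78.26
```

```text
clock: 22.48
tool_pos: [0.5076, 0.1211, 0.2208]
orientation: [180.0, -0.0, -80.4]
force: [-0.1, 0.3, -0.9]
opening: 0.0668
gripper_force: 0.0
t 23.35 pos [0.5078 0.1212 0.3471] ori [-1.7987e+02  5.0000e-02 -7.8300e+01] open 0.0879 grip 0.0 F [0.4 0.4 0. ] q [ 35.   9. -23.   0. -58. -23.]
shift [12.7  -1.23 -0.05] turn [-0.02  0.01 -0.01]
```

```bash
python3 -m handwheel '[[1,0.5,-0.05,-0.05,0,0,0],[1,0.95,-0.09,0,0,0,0],[1,0.95,-0.09,0,0,0,0],[1,0.95,-0.09,0,0,0,0],[1,0.95,-0.09,0,0,0,0]]' >/dev/null
python3 -m handwheel '[[1,0.95,-0.09,0,0,0,0],[1,0.95,-0.09,0,0,0,0],[1,0.95,-0.09,0,0,0,0],[1,0.95,-0.09,0,0,0,0],[1,0.95,-0.09,0,0,0,0]]' >/dev/null
python3 -m handwheel '[[1,0.95,-0.09,0,0,0,0],[1,0.95,-0.09,0,0,0,0],[1,0.8,-0.08,0,0,0,0],[1,0.6,-0.07,0,0,0,0],[1,0.35,-0.04,0,0,0,0]]' >/dev/null
python3 -m handwheel '[[1,0,0,0,0,0,0],[1,0,0,0,0,0,0]]' >/dev/null
python3 go.py .6024 -.1835 .222 -78.26
python3 - <<'E'
from h import *
c=C["scene"]["color"][170:310,290:440,::-1].copy()
P=[.5028,.1487,0,.1671]
cv2.imwrite("pics/c5.png",cv2.resize(c,None,fx=4,fy=4,interpolation=2))
for y in(-.084,-.028):
  a=np.linspace(0,6.28,8)[:-1]; print(y,"base ring",((proj("scene",w(P,np.c_[.016*np.cos(a),y+.016*np.sin(a),0*a+.020]))-[290,170])*4).round(0).tolist(),"knob",((proj("scene",w(P,[0,y,.092]))-[290,170])*4).round(0))
E
```

```text
t 25.48 pos [ 0.6022 -0.1831  0.3472] ori [ 1.800e+02  1.000e-02 -7.824e+01] open 0.0876 grip 0.0 F [-0.1 -0.6  0.1] q [  1.  19. -10.  -0. -61.  11.]
shift [ 0.02 -0.    5.01] turn [0. 0. 0.]
-0.084 base ring [[165.0, 203.0], [191.0, 212.0], [214.0, 199.0], [217.0, 176.0], [198.0, 159.0], [171.0, 161.0], [156.0, 180.0]] knob [191. 107.]
-0.028 base ring [[245.0, 275.0], [272.0, 284.0], [295.0, 271.0], [298.0, 246.0], [277.0, 228.0], [250.0, 231.0], [235.0, 251.0]] knob [277. 182.]
```

View pics/c5.png

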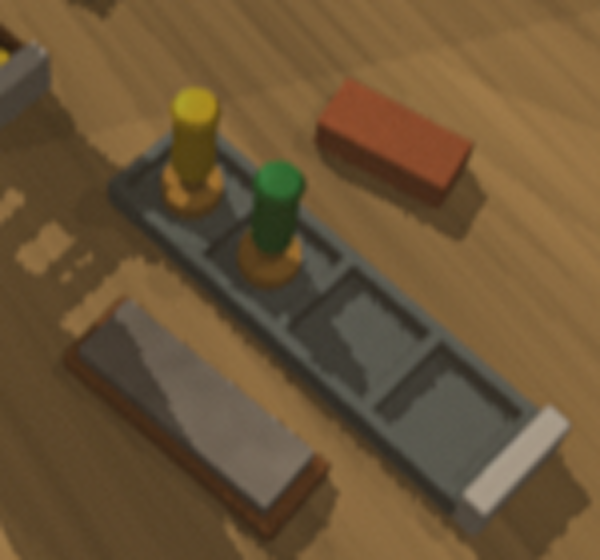

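Yellow's foot is at (193,187) and green's at (270,257), against predicted well centres of (187,184) and (267,255). Both are upright and within about 2 mm. Next is blue.

```bash
python3 -m handwheel '[[1,0,0,0.7,0,0,0],[1,0,0,1,0,0,0],[1,0,0,1,0,0,0],[1,0,0,1,0,0,0],[1,0,0,0.75,0,0,0]]' >/dev/null
python3 -m handwheel '[[1,0,0,0.4,0,0,0],[1,0,0,0.14,0,0,0],[1,0,0,0,0,0,0],[-1,0,0,0,0,0,0],[-1,0,0,0,0,0,0]]' 
python3 -m handwheel '[[-1,0,0,0,0,0,0],[-1,0,0,0,0,0,0],[-1,0,0,0,0,0,0],[-1,0,0,0,0,0,0],[-1,0,0,0,0,0,0]]'
python3 -m handwheel '[[-1,0,0,0,0,0,0],[-1,0,0,0,0,0,0]]'
```

```text
clock: 26.82
tool_pos: [0.6025, -0.1835, 0.2231]
orientation: [-179.9, -0.0, -78.3]
force: [0.2, 0.2, 0.7]
opening: 0.0728
gripper_force: 0.0
clock: 27.45
tool_pos: [0.6024, -0.1835, 0.2224]
orientation: [-180.0, -0.0, -78.3]
force: [0.5, 0.4, 1.4]
opening: 0.0231
gripper_force: 11.7
clock: 27.7
tool_pos: [0.6023, -0.1835, 0.2223]
orientation: [180.0, 0.0, -78.3]
force: [0.2, 0.6, -0.6]
opening: 0.0224
gripper_force: 30.0
```

```bash
python3 -m handwheel '[[-1,0,0,-0.3,0,0,0],[-1,0,0,-0.7,0,0,0],[-1,0,0,-1,0,0,0],[-1,0,0,-1,0,0,0.1],[-1,0,0,-1,0,0,0.1]]' 
python3 -m handwheel '[[-1,0,0,-0.7,0,0,0.1],[-1,0,0,-0.3,0,0,0.06],[-1,0,0,0,0,0,0]]' >/dev/null
python3 go.py .4981 .1763 .347 -80.42
```

```text
clock: 28.32
tool_pos: [0.6023, -0.1835, 0.3248]
orientation: [-179.9, -0.0, -79.5]
force: [-0.2, 0.1, -1.5]
opening: 0.0223
gripper_force: 30.0
t 28.7 pos [ 0.6023 -0.1835  0.3477] ori [-179.97    0.    -80.42] open 0.0222 grip 30.0 F [-1.   0.3 -2.1] q [  1.  19. -10.  -0. -61.   9.]
shift [-14.88   1.71   0.03] turn [-0.  0.  0.]
```

```bash
python3 -m handwheel '[[-1,-0.5,0.06,0,0,0,0],[-1,-0.95,0.11,0,0,0,0],[-1,-0.95,0.11,0,0,0,0],[-1,-0.95,0.11,0,0,0,0],[-1,-0.95,0.11,0,0,0,0]]' >/dev/null
python3 -m handwheel '[[-1,-0.95,0.11,0,0,0,0],[-1,-0.95,0.11,0,0,0,0],[-1,-0.95,0.11,0,0,0,0],[-1,-0.95,0.11,0,0,0,0],[-1,-0.95,0.11,0,0,0,0]]' >/dev/null
python3 -m handwheel '[[-1,-0.95,0.11,0,0,0,0],[-1,-0.95,0.11,0,0,0,0],[-1,-0.95,0.11,0,0,0,0],[-1,-0.95,0.11,0,0,0,0],[-1,-0.95,0.11,0,0,0,0]]' >/dev/null
python3 -m handwheel '[[-1,-0.7,0.07,0,0,0,0],[-1,-0.38,0.04,0,0,0,0],[-1,0,0,0,0,0,0],[-1,0,0,0,0,0,0]]' >/dev/null
python3 go.py .4981 .1763 .2203 -80.42
```

```text
t 31.07 pos [0.4983 0.1758 0.3473] ori [ 1.7999e+02 -1.0000e-02 -8.0430e+01] open 0.022 grip 30.0 F [-0.6 -0.1 -1. ] q [ 41.   9. -22.  -0. -58. -31.]
shift [-0.02  0.    5.08] turn [ 0. -0. -0.]
```

```bash
python3 -m handwheel '[[-1,-0.02,0,0.6,0,0,0],[-1,0,0,1,0,0,0],[-1,0,0,1,0,0,0],[-1,0,0,0.8,0,0,0],[-1,0,0,0.6,0,0,0]]' >/dev/null
python3 -m handwheel '[[-1,0,0,0.4,0,0,0],[-1,0,0,0.2,0,0,0],[-1,0,0,0.2,0,0,0],[-1,0,0,0.1,0,0,0],[-1,0,0,0,0,0,0]]' >/dev/null
python3 -m handwheel '[[-1,0,0,0.08,0,0,0],[-1,0,0,0.04,0,0,0],[-1,0,0,0,0,0,0],[-1,0,0,0,0,0,0]]'
python3 go.py .4981 .1763 .2203 -80.42
```

```text
clock: 32.83
tool_pos: [0.4982, 0.1767, 0.2219]
orientation: [-180.0, 0.0, -80.4]
force: [0.6, -0.4, -1.1]
opening: 0.0225
gripper_force: 30.0
t 32.83 pos [0.4982 0.1767 0.2219] ori [-180.      0.    -80.41] open 0.0225 grip 30.0 F [ 0.6 -0.4 -1.1] q [ 41.  18. -31.   0. -41. -31.]
shift [0.01 0.01 0.07] turn [-0.  0.  0.]
```

```bash
python3 -m handwheel '[[-1,0,0,0.03,0,0,0],[-1,0,0,0.02,0,0,0],[-1,0,0,0,0,0,0]]'
python3 -m handwheel '[[-1,0,0,0.02,0,0,0],[-1,0,0,0,0,0,0]]'
```

```text
clock: 33.2
tool_pos: [0.4981, 0.1766, 0.2206]
orientation: [180.0, -0.0, -80.4]
force: [0.1, 0.2, -1.6]
opening: 0.0222
gripper_force: 30.0
clock: 33.45
tool_pos: [0.4982, 0.1767, 0.2203]
orientation: [-180.0, 0.0, -80.4]
force: [-0.9, 0.3, 0.6]
opening: 0.0218
gripper_force: 30.0
```

Blue is touching down (the force rose from −1.6 to +0.6 N). I release it and go to red.

```bash
python3 -m handwheel '[[1,0,0,0,0,0,0],[1,0,0,0,0,0,0],[1,0,0,0,0,0,0],[1,0,0,0,0,0,0],[1,0,0,0,0,0,0]]' 
python3 -m handwheel '[[1,0,0,-0.4,0,0,0],[1,0,0,-1,0,0,0],[1,0,0,-1,0,0,0],[1,0,0,-1,0,0,0],[1,0,0,-1,0,0,-0.36]]' >/dev/null
python3 -m handwheel '[[1,0,0,-0.6,0,0,0],[1,0,0,0,0,0,0]]' >/dev/null
python3 go.py .6135 -.2343 .347 -78.26
```

```text
clock: 34.08
tool_pos: [0.4982, 0.1766, 0.2201]
orientation: [180.0, -0.0, -80.4]
force: [-0.0, 0.9, 0.2]
opening: 0.0664
gripper_force: 0.0
t 34.95 pos [0.4983 0.1768 0.3463] ori [-1.7988e+02  6.0000e-02 -7.8290e+01] open 0.0879 grip 0.0 F [ 0.6 -0.   0.2] q [ 41.   9. -23.   0. -58. -29.]
shift [17.04 -1.18 -0.04] turn [-0.02  0.01 -0.01]
```

```bash
python3 -m handwheel '[[1,0.5,-0.04,0,0,0,0],[1,0.95,-0.065,0,0,0,0],[1,0.95,-0.065,0,0,0,0],[1,0.95,-0.065,0,0,0,0],[1,0.95,-0.065,0,0,0,0]]' >/dev/null
python3 -m handwheel '[[1,0.95,-0.065,0,0,0,0],[1,0.95,-0.065,0,0,0,0],[1,0.95,-0.065,0,0,0,0],[1,0.95,-0.065,0,0,0,0],[1,0.95,-0.065,0,0,0,0]]' >/dev/null
python3 -m handwheel '[[1,0.95,-0.065,0,0,0,0],[1,0.95,-0.065,0,0,0,0],[1,0.95,-0.065,0,0,0,0],[1,0.95,-0.065,0,0,0,0],[1,0.95,-0.065,0,0,0,0]]' >/dev/null
python3 -m handwheel '[[1,0.95,-0.065,0,0,0,0],[1,0.95,-0.065,0,0,0,0],[1,0.8,-0.06,0,0,0,0],[1,0.54,-0.04,0,0,0,0],[1,0,0,0,0,0,0]]' >/dev/null
python3 -m handwheel '[[1,0,0,0,0,0,0]]' >/dev/null
python3 go.py .6135 -.2343 .222 -78.26
```

```text
t 37.58 pos [ 0.6136 -0.2341  0.345 ] ori [ 1.7999e+02  2.0000e-02 -7.8250e+01] open 0.0874 grip 0.0 F [ 0.1 -0.5 -0. ] q [ -4.  21.  -6.  -0. -62.  16.]
shift [0.01 0.01 4.92] turn [0. 0. 0.]
```

```bash
python3 -m handwheel '[[1,0,0,0.7,0,0,0],[1,0,0,1,0,0,0],[1,0,0,1,0,0,0],[1,0,0,1,0,0,0],[1,0,0,0.7,0,0,0]]' >/dev/null
python3 -m handwheel '[[1,0,0,0.4,0,0,0],[1,0,0,0.1,0,0,0],[1,0,0,0,0,0,0],[-1,0,0,0,0,0,0],[-1,0,0,0,0,0,0]]' 
python3 -m handwheel '[[-1,0,0,0,0,0,0],[-1,0,0,0,0,0,0],[-1,0,0,0,0,0,0],[-1,0,0,0,0,0,0],[-1,0,0,0,0,0,0]]'
python3 -m handwheel '[[-1,0,0,0,0,0,0],[-1,0,0,0,0,0,0]]'
```

```text
clock: 38.83
tool_pos: [0.6139, -0.2345, 0.2233]
orientation: [-179.9, -0.0, -78.3]
force: [-0.3, -0.1, 0.3]
opening: 0.0731
gripper_force: 0.0
clock: 39.45
tool_pos: [0.6138, -0.2344, 0.2227]
orientation: [-180.0, -0.0, -78.3]
force: [0.6, -0.0, 1.0]
opening: 0.0234
gripper_force: 12.1
clock: 39.7
tool_pos: [0.6138, -0.2344, 0.2226]
orientation: [-180.0, 0.0, -78.3]
force: [0.8, -0.3, -1.0]
opening: 0.0219
gripper_force: 30.0
```

```bash
python3 -m handwheel '[[-1,0,0,-0.3,0,0,0],[-1,0,0,-0.7,0,0,0],[-1,0,0,-1,0,0,0],[-1,0,0,-1,0,0,0.1],[-1,0,0,-1,0,0,0.1]]' 
python3 -m handwheel '[[-1,0,0,-0.7,0,0,0.1],[-1,0,0,-0.3,0,0,0.06],[-1,0,0,0,0,0,0]]' >/dev/null
python3 go.py .4888 .2316 .347 -80.42
```

```text
clock: 40.33
tool_pos: [0.6137, -0.2345, 0.325]
orientation: [-179.9, -0.0, -79.5]
force: [0.7, -0.5, -2.1]
opening: 0.022
gripper_force: 30.0
t 40.7 pos [ 0.6137 -0.2344  0.3479] ori [-179.97    0.    -80.42] open 0.0221 grip 30.0 F [ 0.2  0.1 -2.3] q [ -4.  21.  -6.  -0. -63.  14.]
shift [-19.21   1.82   0.04] turn [-0.01  0.   -0.  ]
```

```bash
python3 -m handwheel '[[-1,-0.5,0.05,0,0,0,0],[-1,-0.95,0.09,0,0,0,0],[-1,-0.95,0.09,0,0,0,0],[-1,-0.95,0.09,0,0,0,0],[-1,-0.95,0.09,0,0,0,0]]' >/dev/null
python3 -m handwheel '[[-1,-0.95,0.09,0,0,0,0],[-1,-0.95,0.09,0,0,0,0],[-1,-0.95,0.09,0,0,0,0],[-1,-0.95,0.09,0,0,0,0],[-1,-0.95,0.09,0,0,0,0]]' >/dev/null
python3 -m handwheel '[[-1,-0.95,0.09,0,0,0,0],[-1,-0.95,0.09,0,0,0,0],[-1,-0.95,0.09,0,0,0,0],[-1,-0.95,0.09,0,0,0,0],[-1,-0.95,0.09,0,0,0,0]]' >/dev/null
python3 -m handwheel '[[-1,-0.95,0.09,0,0,0,0],[-1,-0.95,0.09,0,0,0,0],[-1,-0.95,0.09,0,0,0,0],[-1,-0.95,0.09,0,0,0,0],[-1,-0.95,0.09,0,0,0,0]]' >/dev/null
python3 -m handwheel '[[-1,-0.46,0.04,0,0,0,0],[-1,-0.2,0.02,0,0,0,0],[-1,0,0,0,0,0,0],[-1,0,0,0,0,0,0]]' >/dev/null
python3 go.py .4888 .2316 .2206 -80.42
```

```text
t 43.7 pos [0.489  0.231  0.3476] ori [ 1.7999e+02 -1.0000e-02 -8.0450e+01] open 0.0222 grip 30.0 F [ 0.9  0.2 -1.5] q [ 46.  11. -21.   0. -58. -37.]
shift [-0.02  0.    5.08] turn [ 0. -0. -0.]
```

```bash
python3 -m handwheel '[[-1,-0.02,0,0.6,0,0,0],[-1,0,0,1,0,0,0],[-1,0,0,1,0,0,0],[-1,0,0,0.8,0,0,0],[-1,0,0,0.6,0,0,0]]' >/dev/null
python3 -m handwheel '[[-1,0,0,0.4,0,0,0],[-1,0,0,0.2,0,0,0],[-1,0,0,0.2,0,0,0],[-1,0,0,0.1,0,0,0],[-1,0,0,0,0,0,0]]' >/dev/null
python3 -m handwheel '[[-1,0,0,0.08,0,0,0],[-1,0,0,0.04,0,0,0],[-1,0,0,0.03,0,0,0],[-1,0,0,0,0,0,0]]'
python3 -m handwheel '[[-1,0,0,0.02,0,0,0],[-1,0,0,0,0,0,0]]'
```

```text
clock: 45.45
tool_pos: [0.4888, 0.232, 0.2214]
orientation: [180.0, -0.0, -80.4]
force: [0.1, -0.2, -2.2]
opening: 0.0221
gripper_force: 30.0
clock: 45.7
tool_pos: [0.4889, 0.232, 0.2209]
orientation: [180.0, -0.0, -80.4]
force: [0.3, 0.4, -1.8]
opening: 0.022
gripper_force: 30.0
```

```bash
python3 -m handwheel '[[-1,0,0,0.02,0,0,0],[-1,0,0,0,0,0,0]]'
python3 -m handwheel '[[-1,0,0,0.02,0,0,0],[-1,0,0,0,0,0,0]]'
```

```text
clock: 45.95
tool_pos: [0.4889, 0.2321, 0.2206]
orientation: [-180.0, 0.0, -80.4]
force: [-0.8, -0.1, 1.0]
opening: 0.0219
gripper_force: 30.0
clock: 46.2
tool_pos: [0.4891, 0.2323, 0.2205]
orientation: [-179.9, 0.0, -80.4]
force: [-1.9, 1.3, 4.6]
opening: 0.0221
gripper_force: 30.0
```

Red is down (+4.6 N). I release it, rise and back off towards the wood side so the view is clear.

```bash
python3 -m handwheel '[[1,0,0,0,0,0,0],[1,0,0,0,0,0,0],[1,0,0,0,0,0,0],[1,0,0,0,0,0,0],[1,0,0,0,0,0,0]]' 
python3 -m handwheel '[[1,0,0,-0.4,0,0,0],[1,0,0,-1,0,0,0],[1,0,0,-1,0,0,0],[1,0,0,-1,0,0,0],[1,0,0,-1,0,0,0]]' >/dev/null
python3 -m handwheel '[[1,0.4,0,-0.6,0,0,0],[1,0.9,0,0,0,0,0],[1,0.9,0,0,0,0,0],[1,0.9,0,0,0,0,0],[1,0.9,0,0,0,0,0]]' >/dev/null
python3 -m handwheel '[[1,0.9,0,0,0,0,0],[1,0.9,0,0,0,0,0],[1,0.9,0,0,0,0,0],[1,0.9,0,0,0,0,0],[1,0.9,0,0,0,0,0]]' >/dev/null
python3 -m handwheel '[[1,0.9,0,0,0,0,0],[1,0.9,0,0,0,0,0],[1,0.9,0,0,0,0,0],[1,0.4,0,0,0,0,0],[1,0,0,0,0,0,0]]'
python3 - <<'E'
from h import *
c=C["scene"]["color"][170:310,290:440,::-1]
cv2.imwrite("pics/c6.png",cv2.resize(c,None,fx=4,fy=4,interpolation=2))
P=[.5028,.1487,0,.1671]
for y in(.084,.028): print(y,((proj("scene",w(P,[[0,y,.020],[0,y,.092]]))-[290,170])*4).round(0))
E
```

```text
clock: 46.82
tool_pos: [0.4889, 0.232, 0.2198]
orientation: [180.0, -0.0, -80.4]
force: [0.7, -0.7, -0.2]
opening: 0.0664
gripper_force: 0.0
clock: 49.32
tool_pos: [0.5367, -0.055, 0.3442]
orientation: [179.9, 0.0, -80.5]
force: [0.3, 1.0, -0.1]
opening: 0.0873
gripper_force: 0.0
0.084 [[442. 411.]
 [469. 346.]]
0.028 [[352. 330.]
 [370. 261.]]
```

View pics/c6.png

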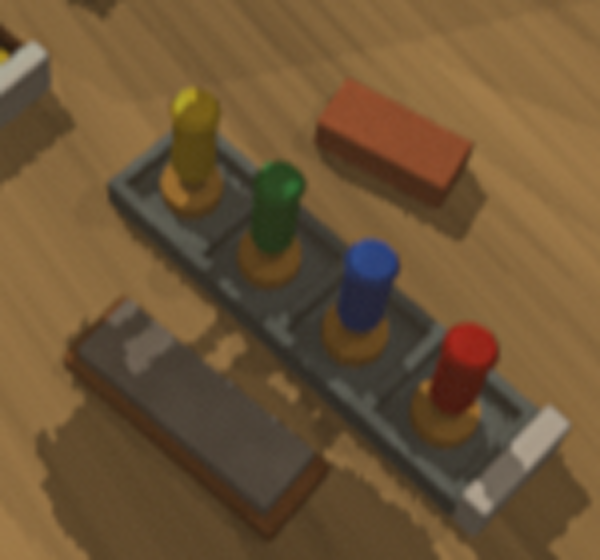

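All four stamps stand upright in their wells. From the white block they run red (447,412), blue (357,333), green (270,257), yellow (193,187), all matching the predicted centres. I hand it in.

```bash
python3 -c "
from plant import *
print(close_job())"
```

```text
the job is handed in; nothing more can be done
None
```

The job is handed in at about 49 s: all four stamps stand upright and released in the grey rack in mirrored order (red next to the white block, then blue, green, yellow), each about 2 mm or less from its well centre in the last picture; the judge's verdict was not shown.

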